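# Open up the lathe's pulley cover

### The arm

A 6-joint arm with a two-finger parallel gripper is mounted at the origin on the work surface. World frame = base frame: x ahead of the robot, y to its left, z up, the work surface at z = 0. Lengths are in m, angles in rad, forces in N, time in s.
With the tool pointing down it reaches from about 0.35 to 0.975 m from the base axis. Payload 4.9 kg.
Tool frame: the origin (TCP) lies midway between the tips of the shut fingers; the grasp point (between the pads) lies 19 mm behind it (ctrl.hold_point_z is the distance from the TCP to the grasp point, in m); z points along the fingers, y is the line along which they close (so a half turn about z gives the same grasp; the last joint's range is limited). The gripper opens to 85 mm and grips with 20 to 120 N. Pads are 22 mm wide; open, the fingers measure 114 mm over their backs; the gripper's body (76 mm by 85 mm) begins 54 mm behind the grasp point. The pads swing forward as they close: fully open they stand 13 mm farther back than shut.
Start: joints at [-0.119, 0.053, 1.613, -0, 1.476, -0.119], TCP at [0.625, 0, 0.231] pointing down, gripper open.
Joint ranges: [-3.01, 3.01], [-1.01, 2.22], [0.06, 2.58], [-1.02, 4.17], [0.09, 2.62], [-3.14, 3.14]. Speed limits (rad/s): [2.57, 2.57, 3.14, 3.14, 3.14, 3.14].

### API

Orientations are given as a rotation vector (axis times angle).
In Python, from station import status, viewer, finish_job, ctrl gives the robot as it stands.
- The arm moves only by the shell command python3 -m jog 'ROWS' [FORCE]. ROWS is JSON, a list of rows, each a list of 7 numbers: the turn, a rotation vector about the tool's x, y, z each as a share of 5 degrees, from -1 to 1, then the shift along the tool's x, y, z each as a share of 30 mm, from -1 to 1, then the opening, from -1 (shut) to 1 (fully open). A call has 1 to 5 rows; each row shifts and turns the commanded pose from where the row before left it, along the tool's axes as they then stand; what a row does not reach is not made up. A row lasts 1/8 s, in which the tool goes at most 62.5 mm and 10.7 degrees, less where a joint would pass 70% of its speed; a pose out of reach is approached as far as the arm can. A call with a number of a shift or a turn outside -1 to 1 is refused whole. A call with a gripper value outside its range is refused whole. The fingers move at their own pace and stop on an object; FORCE is the grip in N (left out, the last holds). Time passes only in rows, so rows that do not move let the fingers close. It gives the time, the measured TCP pose, the force, the opening and the grip force at its end, in the units of the state.
- status.get_obs(): the state, without advancing time (a new reading comes with each control period).
- viewer.get_image(name): name is "scene" or "side" or "wrist"; returns a dict with "img" (480x640x3 uint8, red, green, blue), "fovy" (degrees; the focal length in pixels is half the picture's height over the tangent of half this angle, whatever the lens; pixels are square), "cx", "cy" (the principal point, pixels), "rvec" (rotation vector, rad) and "tvec" (3), from world to camera coordinates, as OpenCV has them. Camera axes: x right, y down, z forward; pixel columns grow to the right and rows downward; lengths in m; the calibration is good to about 2 mm. A picture is of the moment at which its call begins. There is no depth.
- finish_job(): hands the job in; it is judged then, once.
The state is a dict: "t": time; "q": joint angles; "dq": joint speeds; "effort": joint torques, N m; "tool_pos": TCP position; "tool_rot": TCP orientation; "contact_force": force on the tool from outside, world axes, zero at the start; "wrist_torque": the same for the moment, N m; "opening": finger opening in m; "grip_force": force on a finger pad.
Only numpy, scipy, OpenCV 4.12 (cv2) and the standard library are available. Lean on these libraries where they do the work, as an engineer would, in place of code of your own. Each camera call takes 0.05 s, during which the arm holds its last target. There are 200 camera calls.

### The job

I need to get at the lathe's drive pulleys: first push the mushroom-headed stop button fully home and let it come back up, then swing the hasp on the headstock off its staple and raise the pulley cover (the one with the T-handle on its front) all the way up to its stop and leave it standing open. Leave the other things on the bench where they are.

Things in the scene. Friction and masses are not known exactly. Their poses are not given: they have to be found in the camera images.
- lathe: Small green wood lathe fixed to the bench, perhaps slightly turned. Bed along its y axis, headstock at +y (robot's left); its front faces its own -x, the robot; z up. Origin on the bench under the middle of the pulley cover. Headstock casting: upright front face at x = -60 mm, top at z = 165 mm. The cover sits on it up to z = 231 mm, x -60 to +60, y -98 to +98 mm, front flush with the casting.
- station: Grey push-button station fixed to the bench, 150 mm wide (y), 130 mm deep, 115 mm high; its panel slopes 30 degrees towards the robot (its -x). Right half (-y): the mushroom-headed stop button; left half: a flat low start button, 26 mm wide, not used. It stands left or right in front of the lathe. Origin at the middle of its foot.
- stop (a joint): Travel of the mushroom-headed stop button in m: 0 = up, 0.008 = pressed down to its stop. A spring brings it back up: 2.4 N to start it, 8.8 N at the stop.
- stop_top (a point): Centre of the top of the black mushroom head, 42 mm in diameter, domed; 25 mm proud of its collar. Its z axis is the plunger's axis, pointing out of the sloping panel (30 degrees from vertical); press along -z. y runs along the panel, x up its slope.
- hasp (a joint): Angle of the hasp's strap to the pulley cover, rad: 0 = hanging flat on the headstock, slot over the staple; grows as the tail swings out (towards the robot) and up; 1.57 = straight out; 2.7 = folded back up, the end of its travel. Starts at 0 to 0.12. Well clear of the staple from 0.55 on. Stiff hinge: stays where it is left; about 1.5 N at the tail moves it.
- hasp_tail (a point): Middle of the hasp's tail: the last 28 mm, bent out by 1 rad, 38 mm wide (y), 3 mm thick. Pinch its two side edges, closing along y. The point is 13 mm out from the strap's plane, 86 mm below the pin; strap down, it is 19 mm off the casting, 87 mm above the bench and 144 mm below the cover's top, so an upright gripper would hit the cover. z points up the strap to the pin.
- hasp_hinge (a point): Hinge pin (along y) of the steel hasp, at the cover's lower front edge, 50 mm right (-y) of its middle; it rises with the cover. The strap, 38 x 3 mm, hangs 78 mm down from it; slot 14 mm wide, 29 to 61 mm below the pin. Through it stands the staple, a 5 mm steel loop 19 mm proud of the casting, 44 mm below the pin: while the slot is over it the cover cannot be raised.
- cover (a joint): Angle of the pulley cover in rad: 0 = shut, grows as its front rises, 1.1 = fully open, against its stop. Stiff hinge: the cover (about 0.55 kg) stays where it is left; lifting by the handle takes 6 to 9 N.
- cover_handle (a point): Centre of the cross bar of the black T-handle on the cover's front: the bar is 40 mm long (along y), 18 mm in diameter, flat-ended, 36 mm out from the front face on a 10 mm stem, 30 mm above the cover's lower edge, 52 mm left (+y) of the cover's middle. Axes are the cover's: x to the rear, y along the hinge, z up when shut.
- cover_hinge (a point): Middle of the cover's hinge line, along its rear lower edge (along y), 165 mm above the bench. The handle's bar turns about it on a radius of 159 mm.
- wrench: Bystander: combination wrench, steel, 190 mm long, lying flat in front of the lathe. Origin on its underside, near the middle of its length.
- chuck_key: Bystander: T-shaped chuck key, steel, 100 mm long with an 80 mm cross bar, 13 mm high, lying flat on the bench towards the robot. Origin on its underside, where the bars meet.
- gouge: Bystander: turning gouge, 400 mm long, turned wooden handle 32 mm thick, brass ferrule, round steel blade, lying near the right edge of the bench. Origin on its underside, near the middle of its length.
- sprayer: Bystander: white trigger spray bottle, 72 mm in diameter, 235 mm tall, standing at the left of the bench. Origin at the middle of its underside.
- oil_can: Bystander: round steel oil can, 76 mm in diameter, with a slim brass spout up to 155 mm high; it and the push-button station may stand in either of two places, left or right in front of the lathe. Origin at the middle of its underside.
- bowl: Bystander: wooden bowl, 120 mm in diameter, 55 mm high, at the left of the bench. Origin at the middle of its underside.
- jar: Bystander: closed glass jar, 70 mm in diameter, 90 mm high, standing beyond the left end of the lathe. Origin at the middle of its underside.

How it is judged:
On the way, in this order (a step that is already met when the one before it is completed fails the run):
1. the stop button is pressed down to its stop, with the cover shut and the hasp still over its staple (value of joint stop above 0.0068 m and value of joint hasp below 0.4 rad and value of joint cover below 0.08 rad), for 0.1 s.
2. the stop button is up again and the hasp is off its staple, with the cover still shut (value of joint stop below 0.002 m and value of joint hasp above 0.55 rad and value of joint cover below 0.08 rad), for 0.1 s.
3. the pulley cover is raised to its stop (value of joint cover above 0.95 rad), for 0.2 s.
At the end, for the whole second after the job is handed in: The stop button was first pressed to within about 1 mm of its stop and is up again (under 2 mm); then the hasp was swung off its staple (strap angle over 0.55 rad) while the cover was shut; the pulley cover now stands open within 0.15 rad of its stop (over 0.95 rad) and at rest (value of joint cover above 0.95 rad and value of joint hasp above 0.55 rad and value of joint stop below 0.002 m and velocity of joint cover between -0.05 and 0.05 rad/s); the robot touches nothing.
It fails at once if a thing lying on the bench is shifted by more than 30 mm (distance of any of wrench, chuck_key, gouge, sprayer, oil_can, bowl, jar from where it was at the start of the episode above 0.03 m).
It also fails if it takes over 64 s, if anything falls off the work surface, if the arm or the gripper's body presses on something with over 40 N, if the wrist force passes 120 N, or if a joint passes its speed limit or range.

## Working session

There is one attempt and no reset: what is moved stays moved. The work goes in short steps, Python scripts to look and compute and a shell command to move; the robot and the scene stay as the last step left them, time stands still between calls to the robot, and variables do not carry over. Pictures are saved under pics/ and viewed, at most 10 in all, crops included, and the job is handed in when it is done.

```bash
ls; mkdir -p pics
python3 - <<'E'
from station import status, viewer
import cv2
for n in ("scene","side"):
    d=viewer.get_image(n); cv2.imwrite(f"pics/{n}0.png",d["img"][:,:,::-1])
    print(n,d["fovy"],d["cx"],d["cy"],d["rvec"],d["tvec"])
print(status.get_obs())
E
```

```text
pics
scene 47.41798268261298 317.32223757132203 239.6111593054139 [ 2.01273559  1.23437958 -0.58218707] [-0.25395488 -0.21054517  1.79312906]
side 56.52142771950901 316.1467642591392 235.4415338119878 [ 2.29637469 -0.40802214  0.14817134] [-0.47798816  0.21834068  1.02767752]
{'t': 0.1, 'q': array([-1.19002321e-01,  5.33131968e-02,  1.61414706e+00,  3.33154453e-05,
        1.47603579e+00, -1.19002875e-01]), 'dq': array([-0.00077797, -0.00152395, -0.00261034, -0.00159281, -0.00018398,
        0.00053208]), 'effort': array([ 6.14647306e-04, -3.94903493e+01, -3.71363103e+01, -4.52310599e-05,
        3.99340541e-03, -4.17574097e-05]), 'tool_pos': array([6.24431734e-01, 7.62472537e-05, 2.30177871e-01]), 'tool_rot': array([-2.22037158e+00, -2.22036574e+00,  1.80636684e-03]), 'contact_force': array([-0.5443557 ,  0.98833874, -0.47311602]), 'wrist_torque': array([-0.08299659, -0.01775685, -0.01138183]), 'grip_force': 0.0, 'opening': 0.0852264788979661}
```

View pics/scene0.png

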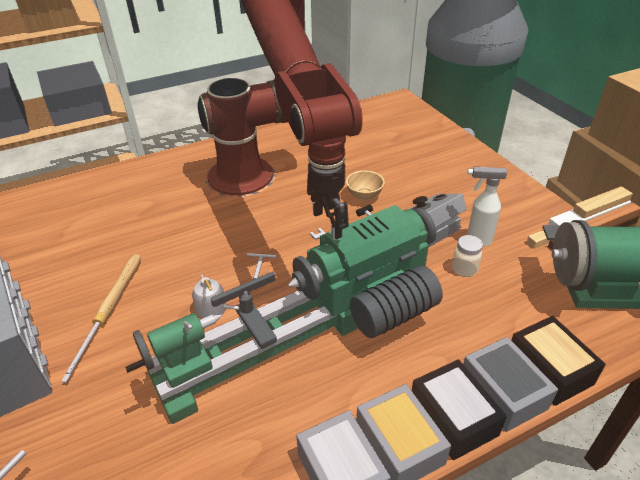

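View pics/side0.png

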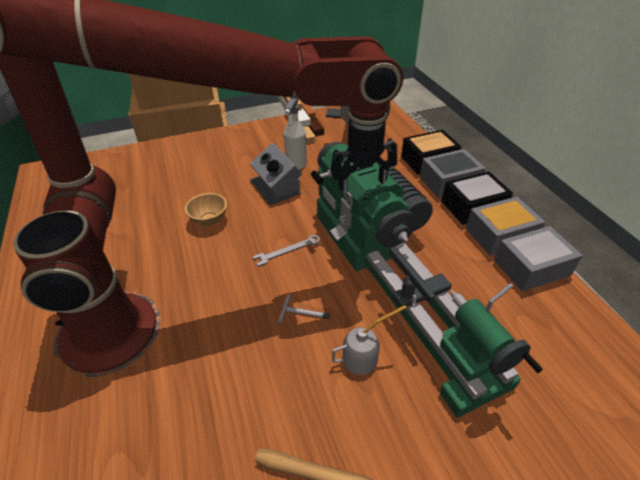

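The scene view is from behind the lathe (cover at ~(375,245)). The side view shows the station at ~(275,175), the hasp and handle in the area (315-350,170-230), and the oil can at the right (360,350). I'll enlarge these next.

Run:
```python
from station import viewer
import cv2, numpy as np
s=cv2.imread("pics/side0.png"); c=cv2.imread("pics/scene0.png")
a=cv2.resize(s[130:280,240:440],None,fx=4,fy=4,interpolation=cv2.INTER_CUBIC)
cv2.imwrite("pics/cropside.png",a)
d=viewer.get_image("wrist"); w=d["img"][:,:,::-1]; cv2.imwrite("pics/wrist0.png",w)
print(d["fovy"],d["cx"],d["cy"],d["rvec"],d["tvec"])
```

```text
66.50936752175386 318.85338957307124 237.69696736801845 [-2.86682432e+00 -1.55498902e-05  2.56465314e-03] [-0.62313568 -0.03499608  0.37831874]
```

View pics/cropside.png

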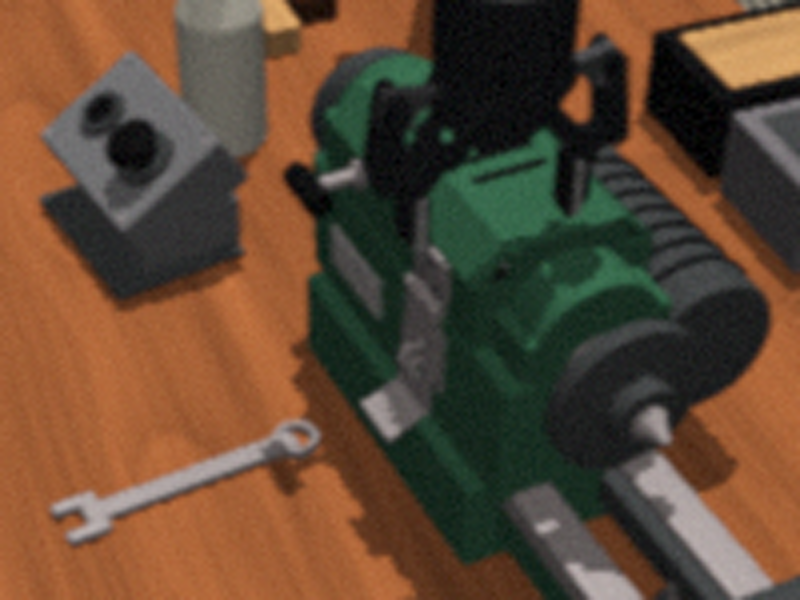

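View pics/wrist0.png

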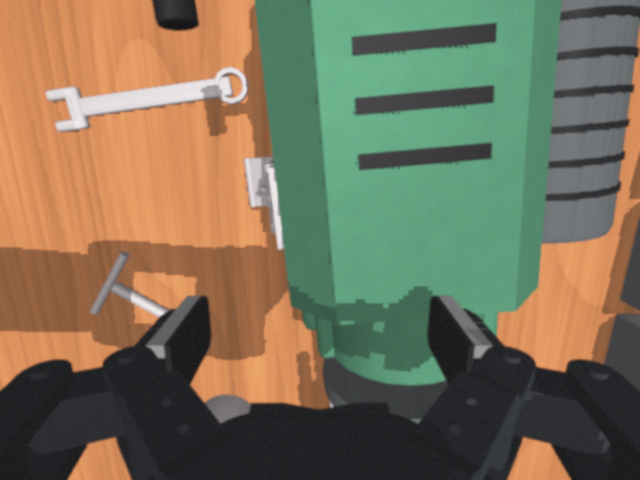

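The side crop shows handle bar centre at (307,190), hasp tail at (397,407), pin at about (428,268) and mushroom head at (132,143), all in crop pixels. The wrist view shows the bar's right end at (176,20) and the tail's outer edge from (246,158) to (250,207). I'll fit the poses from these.

```bash
cat > h.py <<'E'
import numpy as np
from scipy.spatial.transform import Rotation as R
from scipy.optimize import least_squares
def f(d): return 240/np.tan(np.radians(d["fovy"])/2)
def proj(d,P):
    P=np.atleast_2d(P); c=R.from_rotvec(d["rvec"]).apply(P)+np.array(d["tvec"])
    return c[:,:2]/c[:,2:]*f(d)+[d["cx"],d["cy"]]
def ray(d,uv):
    r=R.from_rotvec(d["rvec"]); v=r.inv().apply([(uv[0]-d["cx"])/f(d),(uv[1]-d["cy"])/f(d),1])
    return r.inv().apply(-np.array(d["tvec"])),v
def onz(d,uv,z):
    o,v=ray(d,uv); return o+v*(z-o[2])/v[2]
def tri(obs):
    A=np.zeros((3,3));b=np.zeros(3)
    for d,uv in obs:
        o,v=ray(d,uv); v/=np.linalg.norm(v); M=np.eye(3)-np.outer(v,v); A+=M;b+=M@o
    return np.linalg.solve(A,b)
S=dict(fovy=56.52142771950901,cx=316.1467642591392,cy=235.4415338119878,rvec=[2.29637469,-0.40802214,0.14817134],tvec=[-0.47798816,0.21834068,1.02767752])
W0=dict(fovy=66.50936752175386,cx=318.85338957307124,cy=237.69696736801845,rvec=[-2.86682432,-1.55498902e-05,2.56465314e-03],tvec=[-0.62313568,-0.03499608,0.37831874])
def cs(u,v): return np.array([240+u/4,130+v/4])
def pose(p,P): return R.from_euler('z',p[2]).apply(P)+[p[0],p[1],0]
E
python3 - <<'E'
from h import *
def tail(h,o):  # o: (x,z) from pin
    c,s=np.cos(h),np.sin(h); x,z=o; return [-66+x*c+z*s, 173-x*s+z*c] 
def pts(h):
    m=tail(h,(-13,-86)); e=tail(h,(-25,-93)); 
    return np.array([[-96,52,195],[-66,-50,173],[m[0],-50,m[1]],[-96,32,195],[e[0],-31,e[1]],[e[0],-69,e[1]]])/1e3
uS=[cs(307,190),cs(428,268),cs(397,407)]; uW=[(176,20),(246,158),(250,207)]
def res(p):
    P=pose(p,pts(p[3])); return np.r_[(proj(S,P[:3])-uS).ravel(),(proj(W0,P[3:])-uW).ravel()]
r=least_squares(res,[.7,.06,0,.05],bounds=([.3,-.5,-.6,0],[1,.5,.6,.12])); print(r.x,r.fun.round(1))
for n,(u,v) in dict(fl=(42,203),fr=(122,305),br=(243,255)).items(): print(n,onz(S,cs(u,v),0).round(4))
print("stop~",onz(S,cs(132,143),.11))
o,v=ray(W0,(319,238)); print(o,v)
E
```

```text
[0.66159254 0.09743794 0.13958525 0.12      ] [-1.  -1.  -0.4  5.3 -1.4 -0.8  0.8  1.7 -2.7 -1.6  2.5 -2.5]
fl [ 0.4424  0.4458 -0.    ]
fr [0.4684 0.2982 0.    ]
br [0.5723 0.323  0.    ]
stop~ [0.49851988 0.34250327 0.11      ]
[0.6238072  0.06881855 0.37252712] [-0.00135337 -0.27211977 -0.96226288]
```

```bash
python3 -m jog '[[0,0,0,0.7,-1,-0.5,-1],[0,0,0,0.7,-1,-0.5,-1],[0,0,0,0.7,-1,-0.5,-1],[0,0,0,0.7,-1,-0.5,-1],[0,0,0,0.7,-1,-0.5,-1]]'; python3 -m jog '[[0,0,0,0,0,0,-1]]'
python3 - <<'E'
from station import viewer
import cv2,pickle
d=viewer.get_image("wrist"); cv2.imwrite("pics/wrist1.png",cv2.resize(d["img"][:,:,::-1],(800,600),interpolation=cv2.INTER_CUBIC)); pickle.dump(d,open("w1.pkl","wb"))
E
```

```text
t: 0.78
tool_pos: [0.4737, 0.1056, 0.3064]
tool_rot: [-2.221, -2.221, 0.001]
contact_force: [0.4, -0.1, 0.6]
opening: 0.0003
grip_force: 0.0
t: 0.9
tool_pos: [0.4744, 0.1061, 0.308]
tool_rot: [2.217, 2.222, 0.004]
contact_force: [0.4, 0.4, 0.5]
opening: 0.0002
grip_force: 0.0
```

View pics/wrist1.png

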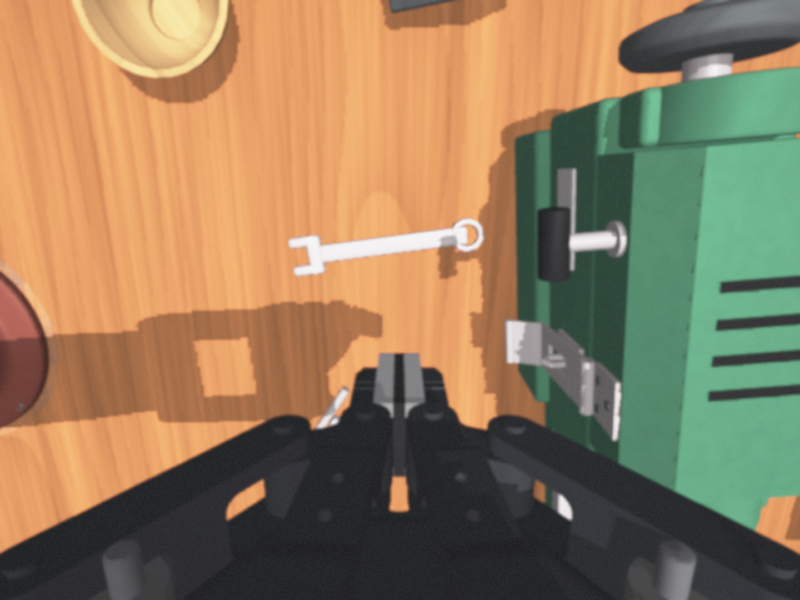

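Wrist view (800 px wide): bar centre at (554,244), tail outer edge from (507,321) to (507,362), hinge knuckle from (583,363) to (592,413). The station is just out of view at the top, so I'll move left to see it.

```bash
python3 -m jog '[[0,0,0,1,0,0,-1],[0,0,0,1,0,0,-1],[0,0,0,1,0,0,-1],[0,0,0,1,0,0,-1],[0,0,0,0,0,0,-1]]' | head -2
python3 - <<'E'
from station import viewer
import cv2,pickle
from h import *
d=viewer.get_image("wrist"); cv2.imwrite("pics/wrist2.png",cv2.resize(d["img"][:,:,::-1],(800,600),interpolation=cv2.INTER_CUBIC)); pickle.dump(d,open("w2.pkl","wb"))
W=pickle.load(open("w1.pkl","rb"))
def tail(h,o):
    c,s=np.cos(h),np.sin(h); x,z=o; return [-66+x*c+z*s, 173-x*s+z*c] 
def pts(h):
    m=tail(h,(-13,-86)); e=tail(h,(-25,-93)); 
    return np.array([[-96,52,195],[-66,-50,173],[m[0],-50,m[1]],[-96,52,195],[e[0],-31,e[1]],[e[0],-69,e[1]],[-66,-31,173],[-66,-69,173]])/1e3
uS=[cs(307,190),cs(428,268),cs(397,407)]; uW=np.array([(554,244),(507,321),(507,362),(584,363),(592,413)])/1.25
sl=[[(722,287),(800,283)],[(717,325),(800,320)],[(709,396),(800,389)]]
for a,b in sl:
    v=onz(W,np.array(b)/1.25,.231)-onz(W,np.array(a)/1.25,.231); print("slot yaw",np.arctan2(v[1],v[0]))
for a,b in [[(352,45),(497,33)],[(355,106),(494,95)],[(358,162),(492,151)]]:
    v=onz(W0,b,.231)-onz(W0,a,.231); print("slot yaw",np.arctan2(v[1],v[0]))
def res(p):
    P=pose(p,pts(p[3])); return np.r_[(proj(S,P[:3])-uS).ravel(),(proj(W,P[3:])-uW).ravel()]
r=least_squares(res,[.7,.06,0,.05],bounds=([.3,-.5,-.6,0],[1,.5,.6,.12])); print(r.x,r.fun.round(1))
P=pose(r.x,pts(r.x[3])); print(P.round(4))
print("bar tri",tri([(S,uS[0]),(W,uW[0])]),"tail tri",tri([(S,uS[2]),(W,np.array((524,343))/1.25)]))
E
```

```text
t: 1.58
tool_pos: [0.4752, 0.2257, 0.3048]
slot yaw 0.05447354495394023
slot yaw 0.06504458262180346
slot yaw 0.0862122182622571
slot yaw 0.07427580490791788
slot yaw 0.07431580544792224
slot yaw 0.0805105426095633
[0.66168591 0.09108152 0.10114765 0.09100994] [-0.  -0.6 -0.5  6.5 -0.9  0.1 -0.5  1.2 -0.4  0.1  0.8  0.2  4.1 -2.
 -2.9 -0.8]
[[0.5609 0.1331 0.195 ]
 [0.6011 0.0347 0.173 ]
 [0.5804 0.0326 0.0885]
 [0.5609 0.1331 0.195 ]
 [0.566  0.0502 0.0827]
 [0.5698 0.0124 0.0827]
 [0.5992 0.0536 0.173 ]
 [0.603  0.0158 0.173 ]]
bar tri [0.5615222  0.13371307 0.19293345] tail tri [0.58181422 0.03226738 0.08813164]
```

View pics/wrist2.png

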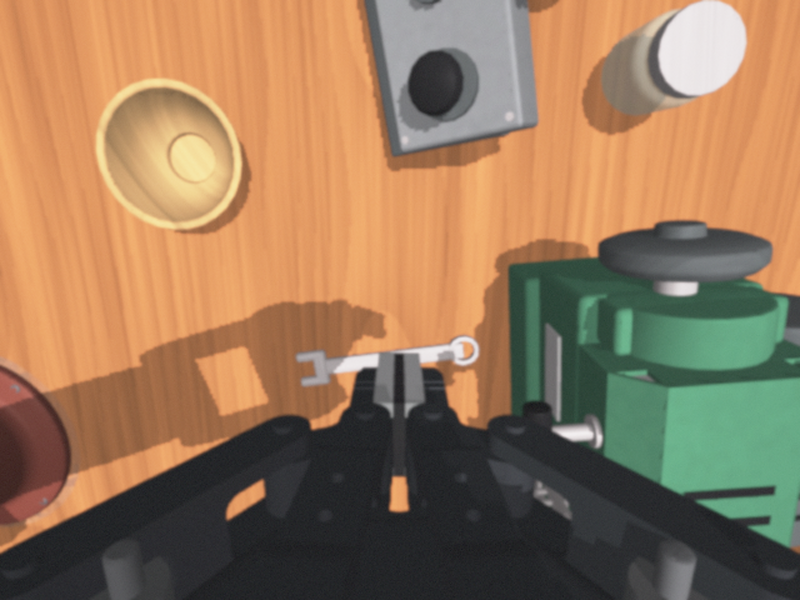

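The station is now visible: mushroom dome centre at (435,82), panel's front edge from (370,0) to (395,155). The sprayer is at (700,45), behind and to the right of it.

```bash
cat >> h.py <<'E'
def need(pos,rot=None):
    "print remaining turn [5deg units] and shift [30mm units] in current tool axes"
    from station import status
    o=status.get_obs(); Rc=R.from_rotvec(o["tool_rot"])
    if rot is not None: print("turn",((Rc.inv()*rot).as_rotvec()/np.radians(5)).round(2))
    print("shift now-axes",(Rc.inv().apply(np.array(pos)-o["tool_pos"])/.03).round(2))
    if rot is not None: print("shift target-axes",(rot.inv().apply(np.array(pos)-o["tool_pos"])/.03).round(2))
    print("F",o["contact_force"].round(1),"op",round(o["opening"],4),"t",round(o["t"],2), "tcp",o["tool_pos"].round(4), "q",o["q"].round(2))
def frame(z,y):
    "tool rotation with tool z along z and tool y as near y as possible"
    z=np.array(z,float)/np.linalg.norm(z); y=np.array(y,float); y-=z*(y@z); y/=np.linalg.norm(y)
    return R.from_matrix(np.c_[np.cross(y,z),y,z])
E
python3 - <<'E'
import pickle
from h import *
W=pickle.load(open("w2.pkl","rb"))
for z in (.03,.05):
    v=onz(W,np.array((370,0))/1.25,z)-onz(W,np.array((395,155))/1.25,z); print("yaw",np.arctan2(-v[0],v[1]))
t=tri([(S,cs(132,143)),(W,np.array((435,82))/1.25)]); print(t,proj(S,t),cs(132,143),proj(W,t)*1.25)
yaw=.17
n=np.array([-.5*np.cos(yaw),-.5*np.sin(yaw),np.cos(np.pi/6)])
rot=frame(-n,[np.cos(yaw),np.sin(yaw),0]); print(rot.as_matrix().round(2))
need(t+n*.05,rot)
E
```

```text
yaw 0.16666626499063858
yaw 0.16666626499063864
[0.4995313  0.35107265 0.10412007] [[272.71938384 165.78880349]] [273.   165.75] [[436.18548281  82.23891879]]
[[-0.17  0.85  0.49]
 [ 0.99  0.15  0.08]
 [ 0.    0.5  -0.87]]
turn [-6.01  0.52 -1.89]
shift now-axes [4.07 0.   5.25]
shift target-axes [ 4.01 -2.04  4.89]
F [-0.  -0.5 -0.2] op -0.0001 t 1.62 tcp [0.4752 0.2248 0.305 ] q [ 0.3  -0.22  1.75 -0.    1.62  0.3 ]
```

```bash
python3 -m jog '[[-0.86,0.07,-0.27,0,0,0,-1],[-0.86,0.07,-0.27,0,0,0,-1],[-0.86,0.07,-0.27,0,0,0,-1],[-0.86,0.07,-0.27,0,0,0,-1],[-0.86,0.07,-0.27,0,0,0,-1]]' >/dev/null
python3 -m jog '[[-0.86,0.07,-0.27,0,0,0,-1],[-0.86,0.07,-0.27,0,0,0,-1],[0,0,0,1,-0.5,0.5,-1],[0,0,0,1,-0.5,0.5,-1],[0,0,0,1,-0.5,0.5,-1]]' >/dev/null
python3 -m jog '[[0,0,0,1,-0.5,0.5,-1],[0,0,0,0,0,1,-1],[0,0,0,0,0,1,-1],[0,0,0,0,0,0,-1],[0,0,0,0,0,0,-1]]'
cat > st.py <<'E'
from h import *
yaw=.167
t=np.array([.4995,.3511,.1041]); n=np.array([-.5*np.cos(yaw),-.5*np.sin(yaw),np.cos(np.pi/6)])
rot=frame(-n,[np.cos(yaw),np.sin(yaw),0]); need(t,rot)
E
python3 st.py
```

```text
t: 3.5
tool_pos: [0.4637, 0.3438, 0.1729]
tool_rot: [1.772, 2.097, 0.564]
contact_force: [0.4, -0.4, -0.1]
opening: -0.0001
grip_force: 0.0
turn [0.04 0.02 0.01]
shift now-axes [ 0.04 -0.1   2.59]
shift target-axes [ 0.04 -0.09  2.59]
F [ 0.4 -0.4 -0.1] op -0.0001 t 3.5 tcp [0.4637 0.3438 0.1729] q [ 0.62 -0.29  2.09 -0.29  0.88  0.58]
```

```bash
python3 -m jog '[[0,0,0,0,-0.1,0.8,-1],[0,0,0,0,0,0.8,-1],[0,0,0,0,0,0.5,-1],[0,0,0,0,0,0,-1]]' 
for i in 1 2; do python3 -m jog '[[0,0,0,0,0,0.1,-1],[0,0,0,0,0,0,-1]]'; done; python3 st.py
```

```text
t: 4.0
tool_pos: [0.4919, 0.3489, 0.116]
tool_rot: [1.772, 2.098, 0.563]
contact_force: [-0.2, -0.7, 0.1]
opening: -0.0001
grip_force: 0.0
t: 4.25
tool_pos: [0.4939, 0.35, 0.115]
tool_rot: [1.77, 2.098, 0.567]
contact_force: [-0.1, 0.4, 1.2]
opening: -0.0001
grip_force: 0.4
t: 4.5
tool_pos: [0.4955, 0.3503, 0.1122]
tool_rot: [1.77, 2.098, 0.567]
contact_force: [-2.1, -1.1, 4.9]
opening: 0.0
grip_force: 2.3
turn [ 0.06 -0.    0.02]
shift now-axes [ 0.   -0.02  0.3 ]
shift target-axes [ 0.   -0.02  0.3 ]
F [-2.1 -1.1  4.9] op 0.0 t 4.5 tcp [0.4955 0.3503 0.1122] q [ 0.59 -0.14  2.07 -0.31  0.74  0.6 ]
```

```bash
for i in 1 2; do python3 -m jog '[[0,0,0,0,0,0.08,-1],[0,0,0,0,0,0,-1]]' | sed -n 2,4p; done; for i in 1 2; do python3 -m jog '[[0,0,0,0,0,0.04,-1],[0,0,0,0,0,0,-1]]'| sed -n 2,4p; done
```

```text
tool_pos: [0.4967, 0.3505, 0.1101]
tool_rot: [1.77, 2.097, 0.567]
contact_force: [-2.8, -1.8, 5.8]
tool_pos: [0.4978, 0.3507, 0.1081]
tool_rot: [1.77, 2.098, 0.566]
contact_force: [-4.4, -0.9, 6.7]
tool_pos: [0.4981, 0.3508, 0.1079]
tool_rot: [1.771, 2.098, 0.565]
contact_force: [-11.4, -4.7, 14.6]
tool_pos: [0.4982, 0.3509, 0.1078]
tool_rot: [1.771, 2.098, 0.564]
contact_force: [-20.5, -8.2, 24.2]
```

The force jumped to about 33 N at the end of an 8 mm travel, so the button is fully home. Backing off now, and working out the hasp approach.

```bash
python3 -m jog '[[0,0,0,0,0,0,-1],[0,0,0,0,0,-0.5,-1],[0,0,0,0,0,-1,-1],[0,0,0,0,0,-1,-1],[0,0,0,0,0,-1,-1]]'
cat > ha.py <<'E'
from h import *
import sys
a=np.radians(60); psi=.08; cx,sx=np.cos(psi),np.sin(psi)
L=lambda x,y,z: np.array([cx*x-sx*y,sx*x+cx*y,z])   # lathe dir -> world
tl=np.array([.581,.0325,.088]); z=L(np.sin(a),0,-np.cos(a)); rot=frame(z,L(0,-1,0))
print("to stage"); need(tl-z*float(sys.argv[1]),rot)
E
python3 ha.py .10
```

```text
t: 6.12
tool_pos: [0.4453, 0.3411, 0.1951]
tool_rot: [1.772, 2.099, 0.561]
contact_force: [1.2, 0.2, 0.4]
opening: 0.0001
grip_force: 0.0
to stage
turn [-5.29  4.18 18.28]
shift now-axes [-10.64  -1.08   1.6 ]
shift target-axes [-1.25 10.62  1.64]
F [1.2 0.2 0.4] op 0.0001 t 6.12 tcp [0.4453 0.3411 0.1951] q [ 0.63 -0.35  2.1  -0.29  0.94  0.58]
```

```bash
python3 -m jog '[[0,0,0,-1,0,-0.3,-1],[0,0,0,-1,0,-0.3,-1],[0,0,0,-1,0,-0.3,-1],[0,0,0,-1,0,-0.3,-1],[0,0,0,-1,0,-0.3,-1]]' >/dev/null
for i in 1 2 3 4; do python3 -m jog '[[-0.265,0.21,0.914,0,0,0,0.5],[-0.265,0.21,0.914,0,0,0,0.5],[-0.265,0.21,0.914,0,0,0,0.5],[-0.265,0.21,0.914,0,0,0,0.5],[-0.265,0.21,0.914,0,0,0,0.5]]' >/dev/null; done; python3 -m jog '[[0,0,0,0,0,0,0.5]]'; python3 ha.py .10
```

```text
t: 9.38
tool_pos: [0.4486, 0.1903, 0.233]
tool_rot: [-2.683, -0.111, -1.551]
contact_force: [1.1, -1.1, 0.4]
opening: 0.0641
grip_force: 0.0
to stage
turn [-0.02 -0.01  0.01]
shift now-axes [-2.21  5.6   2.52]
shift target-axes [-2.2   5.6   2.53]
F [ 1.1 -1.1  0.4] op 0.0641 t 9.38 tcp [0.4486 0.1903 0.233 ] q [ 0.41 -0.96  2.56 -0.52  0.59  2.19]
```

```bash
python3 -m jog '[[0,0,0,0,1,0,0.5],[0,0,0,0,1,0,0.5],[0,0,0,-0.4,1,0.6,0.5],[0,0,0,-0.6,1,0.6,0.5],[0,0,0,-0.6,1,0.6,0.5]]' |head -3
python3 -m jog '[[0,0,0,-0.6,0.6,0.7,0.5],[0,0,0,0,0,0,0.5],[0,0,0,0,0,0,0.5]]'; python3 ha.py .10
python3 - <<'E'
from station import viewer
import cv2,pickle
d=viewer.get_image("wrist"); cv2.imwrite("pics/wrist3.png",cv2.resize(d["img"][:,:,::-1],(800,600),interpolation=cv2.INTER_CUBIC)); pickle.dump(d,open("w3.pkl","wb"))
E
```

```text
t: 10.0
tool_pos: [0.5166, 0.0617, 0.1704]
tool_rot: [-2.698, -0.104, -1.538]
t: 10.38
tool_pos: [0.5254, 0.0488, 0.1485]
tool_rot: [-2.696, -0.107, -1.537]
contact_force: [-0.2, -0.1, 0.5]
opening: 0.064
grip_force: 0.0
to stage
turn [0.03 0.13 0.01]
shift now-axes [-0.85  0.69 -0.75]
shift target-axes [-0.84  0.69 -0.76]
F [-0.2 -0.1  0.5] op 0.064 t 10.38 tcp [0.5254 0.0488 0.1485] q [-0.16 -0.71  2.58  0.69  0.32  0.78]
```

View pics/wrist3.png

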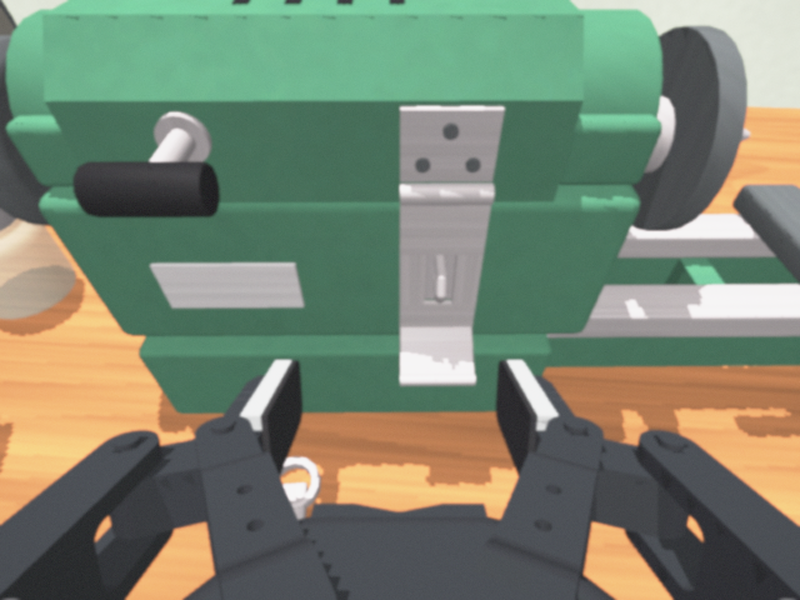

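Clear front view: tail from (400,328) to (475,383) with its middle at about (438,355), hinge knuckle from (400,193) to (495,193), handle bar from (78,187) to (217,190). I'll refine the fit with these.

Run:
```python
import pickle
from h import *
W1=pickle.load(open("w1.pkl","rb"));W3=pickle.load(open("w3.pkl","rb"))
def tail(h,o):
    c,s=np.cos(h),np.sin(h); x,z=o; return [-66+x*c+z*s, 173-x*s+z*c] 
def pts(h):
    e=tail(h,(-25,-93)); b=tail(h,(0,-78))
    return np.array([[-96,52,195],[e[0],-31,e[1]],[e[0],-69,e[1]],[-66,-31,173],[-66,-69,173],[-96,72,195],[-96,32,195],[b[0],-31,b[1]],[b[0],-69,b[1]]])/1e3
u1=np.array([(554,244),(507,321),(507,362),(584,363),(592,413)])/1.25
u3=np.array([(147,189),(400,383),(475,383),(400,193),(495,193),(78,187),(214,190),(400,328),(474,328)])/1.25
def res(p):
    P=pose(p,pts(p[3])); return np.r_[(proj(W3,P)-u3).ravel(),(proj(W1,P[:5])-u1).ravel(),(proj(S,P[:1])-cs(307,190)).ravel()]
r=least_squares(res,[.7,.06,0,.05],loss='soft_l1',bounds=([.3,-.5,-.6,0],[1,.5,.6,.12])); print(r.x,res(r.x).round(1))
h=r.x[3]; m=tail(h,(-13,-86)); print("tail",pose(r.x,np.array([[m[0],-50,m[1]]])/1e3),"pin",pose(r.x,np.array([[-66,-50,173]])/1e3),"bar",pose(r.x,[[-.096,.052,.195]]),"hinge",pose(r.x,[[.06,0,.165]]))
```

```text
[0.66064167 0.09006514 0.08449365 0.08256659] [ 3.4 -0.3  0.3  0.2  0.3 -0.   0.8  0.6 -1.5  0.5 10.   1.3 -1.7 -1.2
  0.1 -0.7 -1.3 -0.9 -0.9  0.3 -1.3 -0.6 -0.6 -0.4  2.  -2.  -5.6 -0.8
 -0.2 -0.7]
tail [[0.57911993 0.03298162 0.08836512]] pin [[0.59909678 0.03467356 0.173     ]] bar [[0.5605957  0.13377789 0.195     ]] hinge [[0.72042762 0.09512873 0.165     ]]
```

```bash
sed -i 's/psi=.08;/psi=.084;/; s/tl=np.array(.*\]); z/tl=np.array([.5791,.033,.0884]); z/' ha.py; python3 ha.py -0.010; python3 -m jog '[[0,0.05,0,-0.4,0.35,0.3,0.5],[0,0.05,0,-0.4,0.35,0.3,0.5],[0,0,0,0,0,0.5,0.5],[0,0,0,0,0,0,0.5]]'; python3 ha.py -0.010
```

```text
to stage
turn [ 0.06  0.11 -0.01]
shift now-axes [-0.86  0.67  2.86]
shift target-axes [-0.89  0.68  2.85]
F [ 0.8  0.9 -0.3] op 0.0641 t 10.43 tcp [0.5256 0.049  0.1492] q [-0.16 -0.71  2.58  0.69  0.32  0.78]
t: 10.92
tool_pos: [0.5437, 0.0297, 0.1113]
tool_rot: [-2.687, -0.108, -1.548]
contact_force: [0.5, 0.7, 0.4]
opening: 0.0642
grip_force: 0.0
to stage
turn [ 0.05  0.02 -0.01]
shift now-axes [-0.07 -0.02  1.74]
shift target-axes [-0.07 -0.01  1.74]
F [0.5 0.7 0.4] op 0.0642 t 10.93 tcp [0.5437 0.0297 0.1113] q [-0.21 -0.51  2.55  1.26  0.26  0.17]
```

```bash
python3 -m jog '[[0,0,0,-0.07,0,0.5,0.5],[0,0,0,0,0,0.5,0.5],[0,0,0,0,0,0.5,0.5],[0,0,0,0,0,0.2,0.5],[0,0,0,0,0,0,0.5]]'; python3 ha.py -0.010
```

```text
t: 11.55
tool_pos: [0.5867, 0.033, 0.0846]
tool_rot: [-2.686, -0.109, -1.55]
contact_force: [0.0, -0.4, 0.9]
opening: 0.0644
grip_force: 0.0
to stage
turn [ 0.05  0.01 -0.  ]
shift now-axes [-0.02 -0.02  0.05]
shift target-axes [-0.02 -0.02  0.05]
F [ 0.  -0.4  0.9] op 0.0644 t 11.55 tcp [0.5867 0.033  0.0846] q [-0.18 -0.26  2.44  1.86  0.23 -0.43]
```

```bash
python3 -m jog '[[0,0,0,0,0,0,-0.3],[0,0,0,0,0,0,-0.6],[0,0,0,0,0,0,-1],[0,0,0,0,0,0,-1],[0,0,0,0,0,0,-1]]' 25
cat > sw.py <<'E'
from h import *
psi=.084; L=lambda x,z: np.array([np.cos(psi)*x,np.sin(psi)*x,z])
from station import status
Rc=R.from_rotvec(status.get_obs()["tool_rot"])
prev=None
for h in np.arange(.08,1.2,.12):
    c,s=np.cos(h),np.sin(h); p=L(-.013*c-.086*s, .013*s-.086*c)
    if prev is not None: print(round(h,2),(Rc.inv().apply(p-prev)/.03).round(2))
    prev=p
E
python3 sw.py
```

```text
t: 12.18
tool_pos: [0.5863, 0.0337, 0.0841]
tool_rot: [-2.684, -0.11, -1.549]
contact_force: [-0.9, 4.6, 2.6]
opening: 0.0367
grip_force: 25.8
0.2 [-0.08  0.   -0.34]
0.32 [-0.04  0.   -0.35]
0.44 [ 0.    0.   -0.35]
0.56 [ 0.04  0.   -0.34]
0.68 [ 0.08  0.   -0.34]
0.8 [ 0.12  0.   -0.32]
0.92 [ 0.16  0.   -0.31]
1.04 [ 0.2   0.   -0.29]
1.16 [ 0.23  0.   -0.26]
```

```bash
python3 -m jog '[[0,0,0,-0.08,0,-0.34,-1],[0,0,0,-0.04,0,-0.35,-1],[0,0,0,0,0,-0.35,-1],[0,0,0,0,0,0,-1]]'; python3 -m jog '[[0,0,0,0.04,0,-0.34,-1],[0,0,0,0.08,0,-0.34,-1],[0,0,0,0.12,0,-0.32,-1],[0,0,0,0.16,0,-0.31,-1],[0,0,0,0,0,0,-1]]';python3 ha.py -0.010
```

```text
t: 12.68
tool_pos: [0.5577, 0.0312, 0.0973]
tool_rot: [-2.684, -0.11, -1.551]
contact_force: [2.4, 5.2, 0.5]
opening: 0.0366
grip_force: 25.4
t: 13.3
tool_pos: [0.5296, 0.0287, 0.1269]
tool_rot: [-2.686, -0.109, -1.549]
contact_force: [2.8, 5.9, 1.0]
opening: 0.0366
grip_force: 25.5
to stage
turn [ 0.05  0.01 -0.01]
shift now-axes [-0.28 -0.02  2.41]
shift target-axes [-0.28 -0.01  2.41]
F [2.8 5.9 1. ] op 0.0366 t 13.3 tcp [0.5296 0.0287 0.1269] q [-0.23 -0.63  2.58  1.02  0.31  0.41]
```

```bash
python3 -m jog '[[0,0,0,0,0,0,0.5],[0,0,0,0,0,0,0.5],[0,0,0,0,0,0,0.5],[0,0,0,0,0,-0.2,0.5]]'; python3 -m jog '[[0,-1,0,0.1,0,-0.5,0.5],[0,-1,0,0.1,0,-0.7,0.5],[0,-1,0,0,0,-0.8,0.5],[0,-1,0,0,0,-0.8,0.5],[0,-1,0,0,0,-0.8,0.5]]'; python3 -m jog '[[0,0,0,0,0,-0.8,0.5],[0,0,0,0,0,-0.8,0.5],[0,0,0,-0.5,-0.5,-0.8,0.5],[0,0,0,-0.5,-0.5,-0.8,0.5],[0,0,0,-0.5,0,0,0]]'
cat > ba.py <<'E'
from h import *
import sys
a=np.radians(60); psi=.084; L=lambda x,y,z: np.array([np.cos(psi)*x-np.sin(psi)*y,np.sin(psi)*x+np.cos(psi)*y,z])
b=np.array([.5606,.1338,.195])+L(0,.017,0); z=L(np.sin(a),0,-np.cos(a)); rot=frame(z,L(0,0,1))
need(b-z*float(sys.argv[1]),rot)
E
python3 ba.py .07
```

```text
t: 13.8
tool_pos: [0.5285, 0.0275, 0.1285]
tool_rot: [-2.691, -0.106, -1.543]
contact_force: [0.5, -0.4, 0.1]
opening: 0.0644
grip_force: 0.0
t: 14.42
tool_pos: [0.4529, 0.0231, 0.2019]
tool_rot: [-2.959, -0.126, -0.961]
contact_force: [0.7, 0.4, -0.3]
opening: 0.0641
grip_force: 0.0
t: 15.05
tool_pos: [0.4199, 0.0524, 0.2568]
tool_rot: [-2.976, -0.13, -0.914]
contact_force: [-0.7, -0.1, -0.1]
opening: 0.0473
grip_force: 0.0
turn [ -4.07   4.03 -17.64]
shift now-axes [ 1.89 -2.87  2.36]
shift target-axes [2.88 0.67 2.94]
F [-0.7 -0.1 -0.1] op 0.0473 t 15.05 tcp [0.4199 0.0524 0.2568] q [-0.14 -1.01  2.39  0.14  1.18  1.33]
```

```bash
python3 -m jog '[[0,0,0,0.8,-0.7,0,0],[0,0,0,0.8,-0.7,0,0],[0,0,0,0.8,-0.7,0,0],[0,0,0,0,-0.7,0,0],[0,0,0,0,0,0,0]]'|sed -n 2p
python3 - <<'E'
from station import viewer
import cv2,pickle
d=viewer.get_image("wrist"); cv2.imwrite("pics/wrist4.png",d["img"][:,:,::-1]); pickle.dump(d,open("w4.pkl","wb"))
E
for i in 1 2 3 4; do python3 -m jog '[[-0.2,0.2,-0.88,0,0,0,0],[-0.2,0.2,-0.88,0,0,0,0],[-0.2,0.2,-0.88,0,0,0,0],[-0.2,0.2,-0.88,0,0,0,0],[-0.2,0.2,-0.88,0,0,0,0]]' >/dev/null; done; python3 -m jog '[[0,0,0,0,0,0,0]]' ; python3 ba.py .07
```

```text
tool_pos: [0.4712, 0.1411, 0.2932]
t: 18.35
tool_pos: [0.4759, 0.1413, 0.2935]
tool_rot: [1.543, 1.662, 0.951]
contact_force: [-1.1, -0.5, 0.2]
opening: 0.0427
grip_force: 0.0
turn [-0.14  0.04 -0.09]
shift now-axes [ 0.08 -1.43  1.74]
shift target-axes [ 0.08 -1.45  1.73]
F [-1.1 -0.5  0.2] op 0.0427 t 18.35 tcp [0.4759 0.1413 0.2935] q [ 0.19 -1.01  2.47 -0.16  0.65  0.19]
```

View pics/wrist4.png

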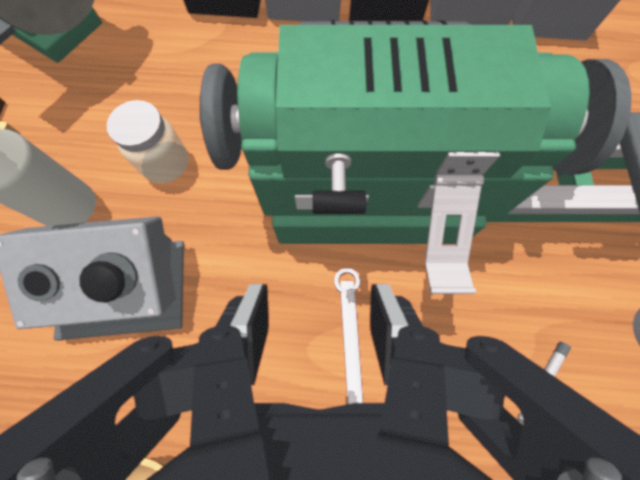

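The picture shows the strap standing out with the staple clear of its slot (450,230) and the mushroom up (103,280). Now the handle.

```bash
python3 -m jog '[[-0.14,0,-0.09,0,0,0.9,0],[0,0,0,0,0,0.9,0],[0,0,0,0.08,-0.7,0,0],[0,0,0,0,-0.75,0,0],[0,0,0,0,0,0,0]]' ; python3 ba.py -.01
```

```text
t: 18.98
tool_pos: [0.4996, 0.1465, 0.2272]
tool_rot: [1.528, 1.661, 0.955]
contact_force: [-0.0, -0.0, 0.3]
opening: 0.0428
grip_force: 0.0
turn [-0.02  0.03  0.01]
shift now-axes [-0.02  0.07  2.59]
shift target-axes [-0.02  0.07  2.59]
F [-0.  -0.   0.3] op 0.0428 t 18.98 tcp [0.4996 0.1465 0.2272] q [ 0.2  -0.85  2.51 -0.23  0.44  0.26]
```

```bash
python3 -m jog '[[0,0,0,0,0.07,0.7,0],[0,0,0,0,0,0.7,0],[0,0,0,0,0,0.6,0],[0,0,0,0,0,0.6,0],[0,0,0,0,0,0,0]]'; python3 ba.py -.01; python3 -m jog '[[0,0,0,0,0,0,-0.5],[0,0,0,0,0,0,-1],[0,0,0,0,0,0,-1],[0,0,0,0,0,0,-1]]' 40
cat > lift.py <<'E'
from h import *
from station import status
psi=.084; L=lambda x,z: np.array([np.cos(psi)*x,np.sin(psi)*x,z])
Rc=R.from_rotvec(status.get_obs()["tool_rot"]); prev=None
for h in np.arange(0,1.131,.11):
    g=np.arctan2(30,156)+h; p=L(-.159*np.cos(g),.159*np.sin(g))
    if prev is not None: print(round(h,2),(Rc.inv().apply(p-prev)/.03).round(2))
    prev=p
E
python3 lift.py
```

```text
t: 19.6
tool_pos: [0.57, 0.1524, 0.1934]
tool_rot: [1.525, 1.659, 0.957]
contact_force: [0.9, -0.6, 0.5]
opening: 0.0426
grip_force: 0.0
turn [0.01 0.03 0.01]
shift now-axes [-0.02 -0.13 -0.01]
shift target-axes [-0.03 -0.13 -0.01]
F [ 0.9 -0.6  0.5] op 0.0426 t 19.6 tcp [0.57   0.1524 0.1934] q [ 0.17 -0.5   2.38 -0.36  0.22  0.4 ]
t: 20.1
tool_pos: [0.5675, 0.1524, 0.191]
tool_rot: [1.528, 1.662, 0.954]
contact_force: [-8.3, -2.6, -1.5]
opening: 0.0161
grip_force: 39.3
0.11 [-0.    0.56 -0.16]
0.22 [-0.    0.57 -0.1 ]
0.33 [-0.    0.58 -0.04]
0.44 [-0.    0.58  0.03]
0.55 [-0.    0.58  0.09]
0.66 [-0.    0.56  0.15]
0.77 [-0.    0.54  0.22]
0.88 [-0.    0.51  0.27]
0.99 [0.   0.48 0.33]
1.1 [0.   0.44 0.38]
```

```bash
python3 -m jog '[[0,0,0,0,0.56,-0.16,-1],[0,0,0,0,0,0,-1]]'; python3 -m jog '[[0,0,0,0,0.57,-0.1,-1],[0,0,0,0,0.58,-0.04,-1],[0,0,0,0,0,0,-1]]'; python3 -m jog '[[0,0,0,0,0.58,0.03,-1],[0,0,0,0,0.58,0.09,-1],[0,0,0,0,0.56,0.15,-1],[0,0,0,0,0,0,-1]]'
```

```text
t: 20.35
tool_pos: [0.5708, 0.1527, 0.2066]
tool_rot: [1.53, 1.664, 0.951]
contact_force: [-20.8, -4.0, 2.6]
opening: 0.0163
grip_force: 42.7
t: 20.72
tool_pos: [0.5859, 0.154, 0.2404]
tool_rot: [1.527, 1.661, 0.955]
contact_force: [-4.0, -2.7, -6.2]
opening: 0.0156
grip_force: 41.6
t: 21.22
tool_pos: [0.6196, 0.1572, 0.2821]
tool_rot: [1.525, 1.66, 0.958]
contact_force: [8.6, 0.9, -10.2]
opening: 0.016
grip_force: 41.0
```

```bash
python3 -m jog '[[0,0,0,0,0.54,0.22,-1],[0,0,0,0,0.51,0.27,-1],[0,0,0,0,0,0,-1]]'; python3 -m jog '[[0,0,0,0,0.48,0.33,-1],[0,0,0,0,0.3,0.26,-1],[0,0,0,0,0,0,-1]]'; python3 ba.py -.01
```

```text
t: 21.6
tool_pos: [0.6481, 0.1597, 0.3024]
tool_rot: [1.524, 1.659, 0.959]
contact_force: [8.3, 1.4, -8.1]
opening: 0.0159
grip_force: 40.6
t: 21.98
tool_pos: [0.675, 0.162, 0.3148]
tool_rot: [1.523, 1.658, 0.96]
contact_force: [6.6, 0.1, -7.3]
opening: 0.0158
grip_force: 39.5
turn [0.05 0.01 0.02]
shift now-axes [-0.04 -5.39 -1.05]
shift target-axes [-0.05 -5.4  -1.03]
F [ 6.6  0.1 -7.3] op 0.0158 t 21.98 tcp [0.675  0.162  0.3148] q [ 0.15 -0.33  2.05 -0.17  0.37  0.19]
```

```bash
python3 -m jog '[[0,0,0,0,0.12,0.12,-1],[0,0,0,0,0,0,-1]]'; python3 -m jog '[[0,0,0,0,0.07,0.08,-1],[0,0,0,0,0,0,-1]]'
```

```text
t: 22.22
tool_pos: [0.678, 0.1628, 0.3141]
tool_rot: [1.526, 1.662, 0.956]
contact_force: [-13.5, -0.4, -3.2]
opening: 0.0156
grip_force: 42.2
t: 22.48
tool_pos: [0.6794, 0.1632, 0.3132]
tool_rot: [1.529, 1.666, 0.953]
contact_force: [-35.7, -1.5, 2.3]
opening: 0.0156
grip_force: 44.7
```

```bash
python3 -m jog '[[0,0,0,0,-0.1,-0.1,-1],[0,0,0,0,0,0,-0.3],[0,0,0,0,0,0,-0.2],[0,0,0,0,0,0,-0.1]]'; python3 -m jog '[[0,0,0,0,0,-0.5,-0.1],[0,0,0,0,0,-1,-0.1],[0,0,0,0,0,-1,-0.1],[0,0,0,0,0,-1,-0.1],[0,0,0,0,0,0,-0.1]]'
python3 - <<'E'
from station import viewer
import cv2
d=viewer.get_image("wrist"); cv2.imwrite("pics/wrist5.png",d["img"][:,:,::-1])
E
```

```text
t: 22.98
tool_pos: [0.6796, 0.1622, 0.3182]
tool_rot: [1.521, 1.656, 0.962]
contact_force: [-0.6, -0.0, 0.1]
opening: 0.0384
grip_force: 0.0
t: 23.6
tool_pos: [0.5878, 0.1548, 0.3718]
tool_rot: [1.52, 1.654, 0.964]
contact_force: [0.3, -0.3, 0.4]
opening: 0.0386
grip_force: 0.0
```

View pics/wrist5.png

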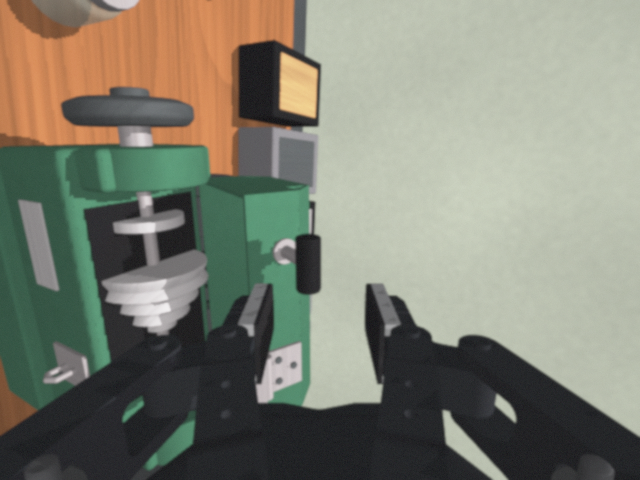

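The cover stands open (handle at (308,263), pulleys visible at (155,285)). The gripper is clear with no contact force.

```bash
python3 -m jog '[[0,0,0,0,0,-0.5,-0.1],[0,0,0,0,0,0,-0.1],[0,0,0,0,0,0,-0.1]]' | sed -n 2,4p; python3 -c "
from station import finish_job; print(finish_job())"
```

```text
tool_pos: [0.5753, 0.1536, 0.374]
tool_rot: [1.525, 1.66, 0.957]
contact_force: [-0.4, -0.4, -0.3]
the job is handed in; nothing more can be done
None
```

I pressed the stop button fully home and it came back up. I then swung the hasp off its staple, raised the pulley cover to its stop and left it standing open with the gripper clear, and handed the job in at about 24 s; no verdict came back.

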